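# Open the stuck storage jar

## Task

The lid of the glass storage jar in the bench clamp is stuck. Grip it firmly, break it loose with a short hard anticlockwise twist (seen from above), spin it round until it comes off, then set it down, top side up and flat, in the baking tray beside it: lower it in and let go, do not drop it. Leave the other crockery and the things in the tray where they are.

Things in the scene. Friction and masses are not known exactly. Their poses are not given: they have to be found in the camera images.
- lid: Round plain steel twist lid, finely ribbed edge, 60 mm across, 24 mm tall, 0.06 to 0.09 kg. Origin: centre of its underside (skirt edge), z up. Upper 12 mm: round 60 mm drum to grip; lower 12 mm: skirt 58 mm across. It starts fully closed on the jar, its x axis along the jar's x; two lugs inside the skirt hold it down until it is turned anticlockwise. It does not rise as it turns (1.5 mm play).
- lid_grip (a point): Point on the lid's axis, 14 mm above its underside, 10 mm below its top: where to grip. The lid is stuck: it takes about 0.5 to 0.8 N m to force it anticlockwise through the first 15 degrees, so the pads must press hard (about 25 N or more each) or they slip round it; it then springs on by itself to about 28 degrees, and after that turns with hardly any resistance.
- neck (a point): Middle of the jar's mouth, at the top of its neck, 146 mm above the table; the closed lid's underside is 12 mm lower. Turned anticlockwise from closed, the lid can be lifted straight off from 100 degrees on and meets a hard stop at about 150 degrees: more than most wrists turn in one grasp, so let go, turn back and take it again.
- jar: Clear glass jar in a wooden clamp screwed to the table (fixed). Origin: on the lid's axis at table height, z up. Clamp board 150 mm (x) by 120 mm (y), 15 mm thick; cheeks 65 mm high; screw handle out to y = +96 mm. Glass 86 mm across up to 92 mm high, shoulder 72 mm across to 106 mm, sloping in to the 40 mm neck at 118 mm. Closed lid: underside 134 mm above the origin.
- tray: shallow aluminium baking tray, fixed, 220 mm (x) by 320 mm (y), rim 20 mm high, walls and bottom 4 mm thick. Origin: centre of its underside at table height, z up; the inner floor is at z = 4 mm. A pastry cutter and a ramekin stand in its +y half (its own axes), the -y half is empty.
- cutter: bystander in the tray: plain steel ring cutter 60 mm across, 25 mm tall. Origin: centre of its underside.
- ramekin: bystander in the tray: white ceramic ramekin 66 mm across, 30 mm tall. Origin: centre of its underside.
- mug_white: bystander: white mug 80 mm across, 92 mm tall. Origin: centre of its underside.
- mug_dark: bystander: black mug 82 mm across, 98 mm tall. Origin: centre of its underside.
- mug_green: bystander: green glass mug 84 mm across, 85 mm tall. Origin: centre of its underside.
- tumbler: bystander: clear glass tumbler 68 mm across, 110 mm tall. Origin: centre of its underside.
- bowl: bystander: blue ceramic bowl 130 mm across, 55 mm tall. Origin: centre of its underside.
- spice: bystander: small amber spice jar 42 mm across, 75 mm tall, standing beside the clamp. Origin: centre of its underside.
Not all that is in view belongs to the job. What is shaped like the jar but purple or turquoise is not meant.

How it is judged:
By the outcome, as a careful person would: the job done as asked, in the order asked, and still so for the second after the job is handed in, with the robot touching nothing.
It also fails if it takes over 61 s, if anything falls off the work surface, if the arm or the gripper's body presses on something with over 40 N, if the wrist force passes 120 N, or if a joint passes its speed limit or range.

## Robot

A 6-joint arm with a two-finger parallel gripper is mounted at the origin on the work surface. World frame = base frame: x ahead of the robot, y to its left, z up, the work surface at z = 0. Lengths are in mm, angles in degrees, forces in N, time in s.
With the tool pointing down it reaches from about 350 to 850 mm from the base axis. Payload 8.1 kg.
Tool frame: the origin (TCP) lies between the finger pads; the fingertips stand 11 mm ahead of it and the grasp point (between the pads) lies 8 mm behind it; z points along the fingers, y is the line along which they close (so a half turn about z gives the same grasp; the last joint's range is limited). The gripper opens to 85 mm and grips with 20 to 120 N. Pads are 22 mm wide; open, the fingers measure 114 mm over their backs; the gripper's body (76 mm by 85 mm) begins 54 mm behind the grasp point. The pads swing forward as they close: fully open they stand 13 mm farther back than shut.
Start: joints at [66.784, 7.471, 85.268, -0, 87.261, -4.893], TCP at [188.604, 569.591, 242.292] pointing down, gripper open.
Joint ranges: [-169.43, 169.43], [-51.17, 129.36], [1.28, 143.12], [-76.62, 256.62], [0, 156.53], [-152.29, 152.29]. Speed limits (degrees/s): [136.94, 136.94, 159.86, 180, 180, 180].

## Interface

Orientations are given as [roll, pitch, yaw] about the fixed x, y, z axes, in that order (R = Rz(yaw) Ry(pitch) Rx(roll)).
In Python, from bench import r, snapshot, get_calibration gives the robot as it stands.
- The arm moves only by the tool step_arm, never from a script. Its argument "rows" is a list of rows, each a list of 2 entries, a list of its own where there are three numbers: the shift along the tool's x, y, z in mm, then the turn about the tool's z in degrees. In form: [[[tx, ty, tz], yaw], ...]. A call has 1 to 12 rows; each row is the pose to reach, as a shift and turn from the pose commanded when the call began, along the tool's axes at that moment; what a row does not reach only later rows make up. A row lasts 1/10 s, in which the tool goes at most 50 mm and 8.59 degrees, less where a joint would pass 70% of its speed; a pose out of reach is approached as far as the arm can. A call with a gripper value outside its range is refused whole. "fingers" is the opening, from 0 (shut) to 1 (fully open), set as the call begins (left out, the last holds). The fingers move at their own pace and stop on an object; "squeeze" is the grip in N (left out, the last holds). Time passes only in rows, so rows that repeat a pose let the fingers close. It gives the time, the measured TCP pose, the force, the opening and the grip force at its end, in the units of the state.
- r.sense(): the state, without advancing time (a new reading comes with each control period).
- snapshot(name): name is "scene" or "top" or "wrist"; returns the picture (384x512x3 uint8, blue, green, red); there is no depth.
- get_calibration(name): a dict with "fovy" (degrees; the focal length in pixels is half the picture's height over the tangent of half this angle, whatever the lens; pixels are square), "cx", "cy" (the principal point, pixels), "eye" and "orientation" of the camera in the world. Camera axes: x right, y up, looking along -z (the intrinsics and any distortion apply to the point x, -y, -z); pixel columns grow to the right and rows downward; lengths in mm; the calibration is good to about 2 mm. The wrist camera is an equidistant fisheye: a pixel r from the principal point sees the ray r / f radians off the axis. A picture is of the moment at which its call begins: read the wrist's pose just before it. get_calibration takes no time and is no camera call; for the wrist camera it gives the pose at the moment of the call.
- r.hand_in(): hands the job in; it is judged then, once.
The state is a dict: "time": time; "joint_pos": joint angles; "qd": joint speeds; "joint_efforts": joint torques, N m; "tool_pos": TCP position; "tcp_rot": TCP orientation; "ft_force": force on the tool from outside, world axes, zero at the start; "wrist_torque": the same for the moment, N m; "finger_gap": finger opening in mm; "grip_force": force on a finger pad.
Only numpy, scipy, OpenCV 4.12 (cv2) and the standard library are available. Lean on these libraries where they do the work, as an engineer would, in place of code of your own. Each camera call takes 0.05 s, during which the arm holds its last target. There are 200 camera calls.

## Working session

There is one attempt and no reset: what is moved stays moved. The work goes in short steps, Python scripts to look and compute and a tool call to move; the robot and the scene stay as the last step left them, time stands still between calls to the robot, and variables do not carry over. Pictures are saved under pics/ and viewed, at most 10 in all, crops included, and the job is handed in when it is done.

Besides the shell and the picture viewer there is one more tool, called after "Request:" as name(argument=value, ...) on one line, values as JSON. step_arm: Moves the arm, as the interface text tells. Its arguments: {"type":"object","properties":{"rows":{"type":"array"},"fingers":{"type":"number"},"squeeze":{"type":"number"}},"required":["rows"]}

```bash
mkdir -p pics
cat > h.py <<'E'
import numpy as np, cv2
from bench import r, snapshot, get_calibration
from scipy.spatial.transform import Rotation as R
def rot(o):
    o=np.array(o,float)
    return o if o.shape==(3,3) else R.from_euler('xyz',o,degrees=True).as_matrix()
def ray(c,u,v,fish=False):
    f=192/np.tan(np.radians(c['fovy']/2)); x=(u-c['cx'])/f; y=(v-c['cy'])/f
    if fish:
        t=np.hypot(x,y); s=np.sin(t)/max(t,1e-9); d=np.array([x*s,-y*s,-np.cos(t)])
    else: d=np.array([x,-y,-1])
    return np.array(c['eye'],float), rot(c['orientation'])@d
def plane(c,u,v,z,fish=False):
    e,d=ray(c,u,v,fish); return e+d*(z-e[2])/d[2]
def proj(c,p,fish=False):
    f=192/np.tan(np.radians(c['fovy']/2)); q=rot(c['orientation']).T@(np.array(p,float)-c['eye'])
    x,y,z=q[0],-q[1],-q[2]
    if fish:
        h=np.hypot(x,y); t=np.arctan2(h,z); return c['cx']+f*t*x/h, c['cy']+f*t*y/h
    return c['cx']+f*x/z, c['cy']+f*y/z
E
python3 - <<'E'
from h import *
for n in ['scene','top','wrist']:
    c=get_calibration(n); print(n,c); im=snapshot(n); cv2.imwrite(f'pics/{n}0.png',im)
print(r.sense())
a=[cv2.imread(f'pics/{n}0.png') for n in ['scene','top']]
E
```

```text
scene {'fovy': 43.713673458805744, 'cx': 260.84332639867176, 'cy': 193.38611666012804, 'eye': array([1334.20562405, -126.52169642, 1340.11848401]), 'orientation': array([33.83599902, -0.74868815, 83.71926463])}
top {'fovy': 56.518339099639775, 'cx': 260.0381191583193, 'cy': 192.28791964737937, 'eye': array([ 276.65597093,   -6.39680956, 1228.54097443]), 'orientation': array([ 1.30593137e+01, -1.01574888e-02, -9.01316760e+01])}
wrist {'fovy': 65.70646984690485, 'cx': 251.2689620752954, 'cy': 192.59550598063566, 'eye': array([117.12351039, 592.22985585, 372.63332675]), 'orientation': array([-17.10232968,   0.09630982,  71.73781599])}
{'time': 0.15, 'joint_pos': array([ 6.67854260e+01,  7.50755191e+00,  8.53142557e+01,  1.04593830e-03,
        8.72610778e+01, -4.89058344e+00]), 'qd': array([ 0.06987498, -0.02779722, -0.19869345,  0.09255551, -0.05861517,
        0.03609649]), 'joint_efforts': array([ 1.82091422e-03, -5.70052493e+01, -5.01167572e+01, -3.10947223e-05,
        9.25821543e-03,  8.44150145e-05]), 'tool_pos': array([188.42399715, 569.22515437, 241.46716616]), 'tcp_rot': array([-1.79917505e+02, -8.10710924e-03,  1.61675953e+02]), 'ft_force': array([ 0.12167008,  0.41009053, -0.11463603]), 'wrist_torque': array([ 0.00830374,  0.03438724, -0.03224439]), 'grip_force': 0.0, 'finger_gap': 85.74893084575032}
```

View pics/scene0.png

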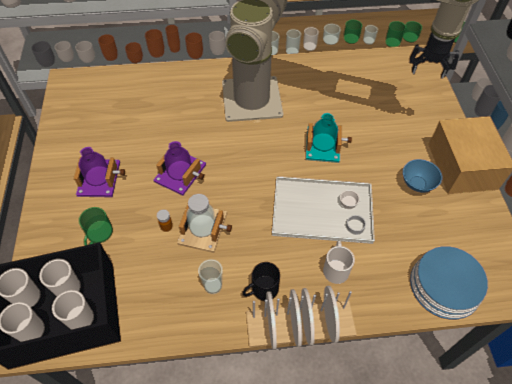

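View pics/top0.png

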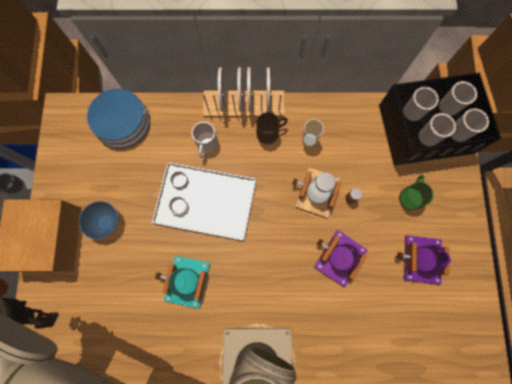

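The scene view shows the jar in its wooden clamp at about (200,215), and the tray at (323,210) with both rings on its right. In the top view the lid is near (322,186), the tray near (206,202), and the spice jar at (355,195). I'll measure from enlarged crops.

Run:
```python
from h import *
t=cv2.imread('pics/top0.png'); s=cv2.imread('pics/scene0.png')
a=cv2.resize(t[150:230,280:380],None,fx=4,fy=4,interpolation=cv2.INTER_CUBIC)
b=cv2.resize(s[180:260,150:250],None,fx=4,fy=4,interpolation=cv2.INTER_CUBIC)
cv2.imwrite('pics/c1.png',np.hstack([a,b]))
c=get_calibration('top')
hsv=cv2.cvtColor(t,cv2.COLOR_BGR2HSV)
m=((hsv[...,1]<50)&(hsv[...,2]>130)).astype(np.uint8)
m=cv2.morphologyEx(m,cv2.MORPH_CLOSE,np.ones((5,5)))
for k in cv2.findContours(m,0,2)[0]:
    A=cv2.contourArea(k)
    if A>2000:
        q=cv2.minAreaRect(k); print(A,q,[plane(c,*p,20)[:2].round() for p in cv2.boxPoints(q)],plane(c,*q[0],20).round(1))
for n,p in [('ring1',(180,180)),('ring2',(179,206))]: print(n,plane(c,*p,28).round(1))
print('lid',plane(c,322,183,158).round(1),'spice',plane(c,355,194,75).round(1))
```

```text
5570.5 ((204.0733184814453, 200.99014282226562), (93.22860717773438, 63.01000213623047), 10.784297943115234) [array([450., 360.]), array([670., 332.]), array([606.,   8.]), array([390.,  47.])] [526.6 186.1  20. ]
3416.0 ((256.5, 4.5), (9.0, 399.0), 90.0) [array([1342.,  797.]), array([1339., -787.]), array([1297., -782.]), array([1301.,  791.])] [1319.6    5.    20. ]
ring1 [599.6 271.   28. ]
ring2 [507.6 270.   28. ]
lid [ 554.1 -199.   158. ] spice [ 537.7 -321.7   75. ]
```

View pics/c1.png

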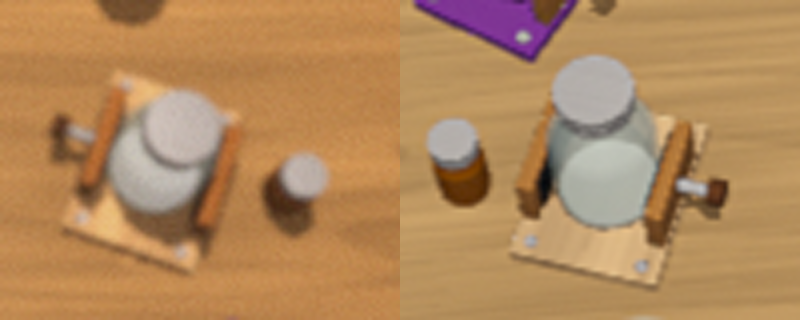

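The crop shows the lid's top disc centred at crop (182,128), which is top pixel (325.5,182). In the scene half it is at (594,91), which is scene pixel (198.5,202.8). I'll triangulate from these.

Run:
```python
from h import *
T,S=get_calibration('top'),get_calibration('scene')
a,d=ray(T,325.2,181.7); b,e=ray(S,198.2,202.3)
k=np.linalg.lstsq(np.c_[d,-e],b-a,rcond=None)[0]
p,q=a+k[0]*d,b+k[1]*e; print(p.round(1),q.round(1), plane(T,325.2,181.7,158), plane(S,198.2,202.3,158))
# target tool yaw & displacement in tool axes for j6=0 at jar
s=r.sense(); P=s['tool_pos']; M=rot(s['tcp_rot'])
g=(p+q)/2; print('lid',g, 'shift to above, z=300', M.T@(np.array([g[0],g[1],300])-P), 'j1 at jar',np.degrees(np.arctan2(g[1],g[0])))
```

```text
[ 559.  -209.7  154.7] [ 558.9 -210.8  154.9] [ 558.19369411 -209.11072498  158.        ] [ 560.92399721 -210.59537515  158.        ]
lid [ 558.97841631 -210.27039246  154.83395762] shift to above, z=300 [-596.82296393 -623.55495458  -57.71954658] j1 at jar -20.614747392553358
```

Request:
step_arm(rows=[[[-50,-52,-58],8],[[-100,-104,-58],16],[[-150,-156,-58],24],[[-200,-208,-58],32],[[-250,-260,-58],40],[[-300,-312,-58],48],[[-350,-364,-58],56],[[-400,-416,-58],64],[[-450,-468,-58],72],[[-500,-520,-58],80],[[-550,-572,-58],88],[[-597,-624,-58],96]], fingers=1, squeeze=80)

```text
time: 1.35
tool_pos: [441.9, 37.8, 299.4]
tcp_rot: [180.0, -0.0, 65.3]
ft_force: [0.9, 1.0, -0.2]
finger_gap: 85.7
grip_force: 0.0
```

Run:
```python
from h import *
s=r.sense(); P=s['tool_pos']; M=rot(s['tcp_rot']); print(s['joint_pos'].round(1),P,s['tcp_rot'])
print(M.T@(np.array([559.5,-210,300])-P))
```

```text
[ -1.7 -18.4 103.6   0.   94.8  22.9] [441.87267317  37.80223197 299.42886422] [ 1.79976702e+02 -2.05602239e-02  6.53395448e+01]
[-176.12273394  210.29251477   -0.54882493]
```

Request:
step_arm(rows=[[[-31,36,0],8],[[-62,72,0],16],[[-93,108,0],24],[[-124,144,0],32],[[-150,178,0],40],[[-172,203,0],48],[[-172,203,0],56],[[-172,203,0],64],[[-172,203,0],65],[[-172,203,0],65],[[-172,203,0],65],[[-172,203,0],65]])

```text
time: 2.55
tool_pos: [555.6, -200.2, 299.5]
tcp_rot: [180.0, -0.0, 0.8]
ft_force: [0.9, -0.3, 0.7]
finger_gap: 85.6
grip_force: 0.0
```

Run:
```python
from h import *
s=r.sense(); P=s['tool_pos']; M=rot(s['tcp_rot']); print(s['joint_pos'].round(1),P,s['tcp_rot'])
c=get_calibration('wrist'); im=snapshot('wrist'); np.save('w1.npy',c,allow_pickle=True)
u,v=proj(c,[559.5,-210,158],True); print(c,u,v)
cv2.circle(im,(int(u),int(v)),3,(0,0,255),1); cv2.imwrite('pics/w1.png',cv2.resize(im,(768,576),interpolation=cv2.INTER_CUBIC))
```

```text
[-24.8   5.   81.9  -0.   93.   64.4] [ 555.64577022 -200.1858885   299.53316618] [ 1.79992393e+02 -1.28119527e-02  8.17833400e-01]
{'fovy': 65.70646984690485, 'cx': 251.2689620752954, 'cy': 192.59550598063566, 'eye': array([ 630.4014739 , -199.79704017,  430.81144613]), 'orientation': array([-1.70608830e+01, -1.26732806e-02, -8.91220850e+01])} 260.8185082650344 179.81654038547993
```

View pics/w1.png

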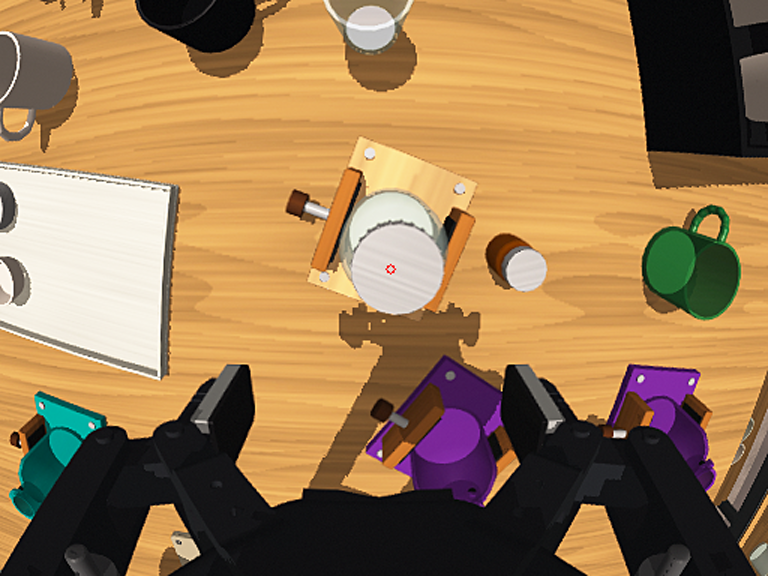

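The wrist view shows the lid's top disc centred near (397,267) in the enlarged picture. My estimate (red mark) falls about 7 px to its left. I'll fit the disc.

```bash
cat >> h.py <<'E'
def lidfit(im,c,u0,v0,z,rad=30):
    e=cv2.GaussianBlur(im,(3,3),0).astype(float)
    # rays -> metric patch at plane z : boundary of bright grey disc
    hsv=cv2.cvtColor(im,cv2.COLOR_BGR2HSV); m=((hsv[...,1]<22)&(hsv[...,2]>140)).astype(np.uint8)
    m=cv2.morphologyEx(m,cv2.MORPH_OPEN,np.ones((5,5)))
    n,l,st,ce=cv2.connectedComponentsWithStats(m); k=l[int(v0),int(u0)]
    ct=max(cv2.findContours((l==k).astype(np.uint8),0,2)[0],key=cv2.contourArea)[:,0]
    ct=cv2.convexHull(ct)[:,0]
    p=np.array([plane(c,a,b,z,True)[:2] for a,b in ct])
    (x,y),R_=cv2.minEnclosingCircle(p.astype(np.float32))
    A=np.c_[2*p,np.ones(len(p))]; s=np.linalg.lstsq(A,(p**2).sum(1),rcond=None)[0]
    return k,st[k],(x,y,R_),(s[0],s[1],np.sqrt(s[2]+s[0]**2+s[1]**2))
E
python3 - <<'E'
from h import *
c=get_calibration('wrist'); im=snapshot('wrist')
print(lidfit(im,c,265,178,158))
# tray: right edge corners in 768x576 view: (178,185),(162,378)
for u,v in [(178,185),(162,378)]: print(plane(c,u/1.5,v/1.5,20,True).round(1))
s=r.sense(); print(s['tool_pos'],s['tcp_rot'])
E
```

```text
(np.int32(5), array([ 233,  130,   62,   79, 3752], dtype=int32), (568.42431640625, -209.94403076171875, 38.987586975097656), (np.float64(569.0552501879502), np.float64(-212.04656007081388), np.float64(35.80439326269883)))
[607.7  -5.8  20. ]
[394.7  41.2  20. ]
[ 555.66173822 -200.24021606  299.52582526] [ 1.79994319e+02 -1.32100921e-02  7.63861621e-01]
```

Run:
```python
from h import *
c=get_calibration('wrist'); im=snapshot('wrist')
for u,v in [(351,268),(443,268),(397,314),(397,222),(397,268)]: print(plane(c,(u+.5)/1.5-.5,(v+.5)/1.5-.5,158,True).round(1))
# edge search along rays in the metric plane around the guess
x0,y0=559.5,-213
g=cv2.cvtColor(im,cv2.COLOR_BGR2GRAY).astype(np.float32); h=cv2.cvtColor(im,cv2.COLOR_BGR2HSV)[...,1].astype(np.float32)
for it in range(3):
    pts=[]
    for t in np.radians(np.arange(0,360,6)):
        rr=np.arange(25,36,.5); uv=np.array([proj(c,[x0+q*np.cos(t),y0+q*np.sin(t),158],True) for q in rr],np.float32)
        I=cv2.remap(g,uv[:,0].copy(),uv[:,1].copy(),1).ravel(); k=np.argmax(-(I[3:]-I[:-3])); 
        if I[k]-I[k+3]>12: q=rr[k]+.75; pts.append([x0+q*np.cos(t),y0+q*np.sin(t)])
    p=np.array(pts); s=np.linalg.lstsq(np.c_[2*p,np.ones(len(p))],(p**2).sum(1),rcond=None)[0]
    R_=np.sqrt(s[2]+s[0]**2+s[1]**2); x0,y0=s[:2]; print(len(p),x0,y0,R_,np.std(np.hypot(*(p-s[:2]).T)))
```

```text
[ 560.4 -184.5  158. ]
[ 561.4 -242.9  158. ]
[ 529.9 -214.4  158. ]
[ 590.2 -212.8  158. ]
[ 560.9 -213.5  158. ]
58 558.8791769446076 -213.0049598545133 29.82614190034037 1.1554581217043676
59 558.825819564297 -213.04516833512793 29.762164673508178 1.1170727167827892
59 558.8366463393572 -213.18483323226548 29.682800252182375 1.0808698773635326
```

Request:
step_arm(rows=[[[3.7,11.8,28],0],[[3.7,11.8,56],0],[[3.7,11.8,84],0],[[3.7,11.8,84],0],[[3.7,11.8,84],0]])

```text
time: 3.2
tool_pos: [559.2, -212.0, 215.6]
tcp_rot: [-180.0, 0.1, 0.7]
ft_force: [-1.5, -0.0, 1.7]
finger_gap: 85.4
grip_force: 0.0
```

Run:
```python
from h import *
s=r.sense(); print(s['tool_pos'],s['tcp_rot'],s['ft_force'])
c=get_calibration('wrist'); im=snapshot('wrist')
x0,y0=559.5,-212
g=cv2.cvtColor(im,cv2.COLOR_BGR2GRAY).astype(np.float32)
for it in range(4):
    pts=[]
    for t in np.radians(np.arange(0,360,6)):
        rr=np.arange(25,36,.5); uv=np.array([proj(c,[x0+q*np.cos(t),y0+q*np.sin(t),158],True) for q in rr],np.float32)
        I=cv2.remap(g,uv[:,0].copy(),uv[:,1].copy(),1).ravel(); k=np.argmax(-(I[3:]-I[:-3])); 
        if I[k]-I[k+3]>12: q=rr[k]+.75; pts.append([x0+q*np.cos(t),y0+q*np.sin(t)])
    p=np.array(pts); q=np.linalg.lstsq(np.c_[2*p,np.ones(len(p))],(p**2).sum(1),rcond=None)[0]
    R_=np.sqrt(q[2]+q[0]**2+q[1]**2); x0,y0=q[:2]; print(len(p),x0,y0,R_,np.std(np.hypot(*(p-q[:2]).T)))
for a in p: u,v=proj(c,[*a,158],True); im[int(v+.5),int(u+.5)]=(0,0,255)
cv2.imwrite('pics/w2.png',cv2.resize(im,(768,576),interpolation=cv2.INTER_NEAREST))
```

```text
[ 559.23461701 -212.03320952  215.56575696] [-1.79975563e+02  5.52516080e-02  7.02017519e-01] [-1.50493998 -0.02089568  1.68714928]
56 558.7802237651741 -212.24462440131816 30.160858104756638 1.8507023983814854
57 558.492658967719 -212.9082764280056 29.826797166564536 1.5708188109273984
57 558.3718670425475 -212.6450993764908 30.027559752120936 1.5718319562196803
57 558.3770248408943 -212.71359620507917 30.001994965817026 1.5944266986214695
```

View pics/w2.png

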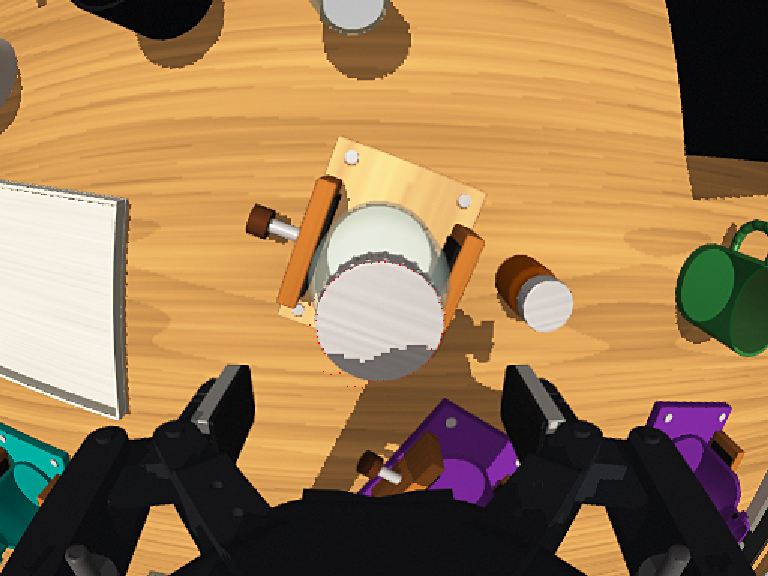

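Request:
step_arm(rows=[[[0,0.3,30],0],[[0,0.3,60],0],[[0,0.3,74],0],[[0,0.3,79],0],[[0,0.3,79],0],[[0,0.3,79],0]])

```text
time: 3.85
tool_pos: [560.6, -213.0, 138.5]
tcp_rot: [179.9, -0.1, 0.7]
ft_force: [0.8, -0.9, 0.4]
finger_gap: 85.6
grip_force: 0.0
```

Request:
step_arm(rows=[[[0,0,0],0],[[0,0,0],0],[[0,0,0],0],[[0,0,0],0],[[0,0,0],0],[[0,0,0],0],[[0,0,0],0],[[0,0,0],0],[[0,0,0],0],[[0,0,0],0]], fingers=0, squeeze=60)

```text
time: 4.85
tool_pos: [560.4, -212.9, 138.2]
tcp_rot: [179.9, -0.1, 0.7]
ft_force: [-1.0, 1.1, 5.8]
finger_gap: 58.3
grip_force: 63.5
```

Run:
```python
from h import *
s=r.sense(); print(s)
cv2.imwrite('pics/w3.png',snapshot('wrist'))
```

```text
{'time': 4.85, 'joint_pos': array([-2.57051877e+01,  1.12901530e+01,  9.20942955e+01,  1.39669003e-03,
        7.64602771e+01,  6.36173113e+01]), 'qd': array([ 0.05250029, -0.02266579,  0.08060733,  0.06237519,  0.08555529,
        0.02075487]), 'joint_efforts': array([-8.55369656e-02, -5.48987210e+01, -4.53214967e+01, -3.14441929e-02,
       -3.31258904e-01,  1.19162723e-03]), 'tool_pos': array([ 560.42793678, -212.94557602,  138.22855967]), 'tcp_rot': array([ 1.79932219e+02, -1.39705658e-01,  6.77258492e-01]), 'ft_force': array([-0.96515722,  1.14049173,  5.83205456]), 'wrist_torque': array([ 0.03894083,  0.1386655 , -0.08963055]), 'grip_force': 63.465296030044556, 'finger_gap': 58.31087253747586}
```

View pics/w3.png

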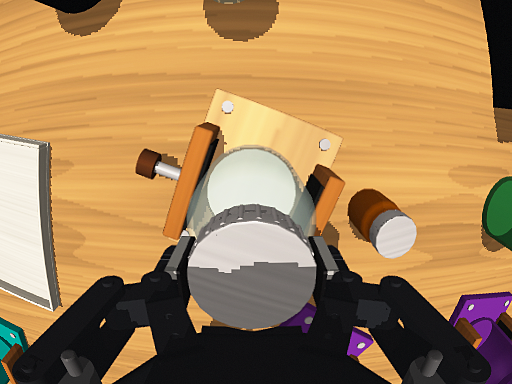

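The lid sits squarely between the pads, its disc centred at about (252,267). The grip is 63 N with little side force. Next is the break-loose twist.

Request:
step_arm(rows=[[[0,0,0],0],[[0,0,0],0],[[0,0,0],-8.5],[[0,0,0],-17],[[0,0,0],-25.5],[[0,0,0],-30],[[0,0,0],-30],[[0,0,0],-30]], squeeze=80)

```text
time: 5.7
tool_pos: [560.5, -212.8, 138.4]
tcp_rot: [179.9, -0.1, 30.7]
ft_force: [-0.3, 0.3, 6.5]
finger_gap: 57.8
grip_force: 84.2
```

Run:
```python
from h import *
s=r.sense(); print(s['tcp_rot'],s['tool_pos'],s['ft_force'],s['wrist_torque'],s['grip_force'],s['finger_gap'],s['joint_pos'])
cv2.imwrite('pics/w4.png',snapshot('wrist'))
```

```text
[ 1.79872755e+02 -9.84049524e-02  3.06978586e+01] [ 560.511766   -212.8212689   138.36223808] [-0.31392482  0.26264233  6.50904611] [0.17810535 0.0815869  0.02330357] 84.2149293422699 57.82743817568099 [-2.56969833e+01  1.12826404e+01  9.20882408e+01  1.18617691e-02
  7.64686764e+01  3.36025081e+01]
```

View pics/w4.png

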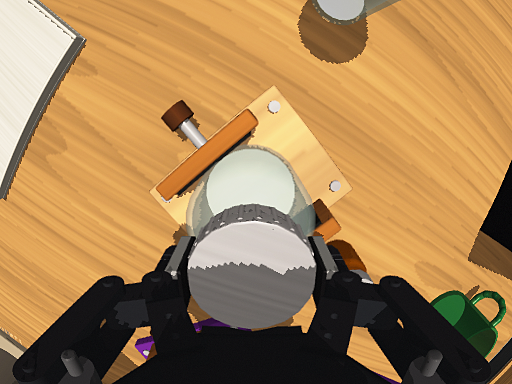

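The clamp has turned in view while the lid stayed between the pads, and the wrist moment is back to about 0, so the lid broke free. I'll spin it on to about 125°.

Request:
step_arm(rows=[[[0,0,0],-8.5],[[0,0,0],-17],[[0,0,0],-25.5],[[0,0,0],-34],[[0,0,0],-42.5],[[0,0,0],-51],[[0,0,0],-59.5],[[0,0,0],-68],[[0,0,0],-76.5],[[0,0,0],-85],[[0,0,0],-93],[[0,0,0],-95]])

```text
time: 6.95
tool_pos: [560.3, -212.3, 138.3]
tcp_rot: [179.9, 0.1, 126.0]
ft_force: [-3.0, 3.4, 7.6]
finger_gap: 57.7
grip_force: 84.2
```

Request:
step_arm(rows=[[[0,0,0],0],[[0,0,-2],0],[[0,0,-4],0],[[0,0,-4],0]])

```text
time: 7.35
tool_pos: [559.7, -212.7, 140.8]
tcp_rot: [180.0, 0.0, 125.7]
ft_force: [0.1, -0.5, -0.5]
finger_gap: 57.5
grip_force: 85.2
```

Run:
```python
from h import *
s=r.sense(); print(s['tcp_rot'],s['tool_pos'],s['ft_force'],s['wrist_torque'],s['grip_force'],s['finger_gap'],s['joint_pos'])
```

```text
[1.79986123e+02 3.07088323e-02 1.25670074e+02] [ 559.67026393 -212.68747783  140.77182269] [ 0.1247255  -0.54977818 -0.47910079] [ 0.04533215 -0.01641126  0.01940185] 85.20449638366699 57.47690133481584 [-2.57121120e+01  1.11488597e+01  9.19769923e+01 -2.59450285e-03
  7.68405440e+01 -6.13815999e+01]
```

The lid lifted free, with no hold-down force. My grip is low, though, and the fingertips would reach below the skirt and touch the tray before the lid does. I'll set it back on the neck, regrip about 8 mm higher, then lift.

Request:
step_arm(rows=[[[0,0,2],0],[[0,0,3],0],[[0,0,3],0]])

```text
time: 7.65
tool_pos: [559.7, -212.7, 138.4]
tcp_rot: [180.0, 0.0, 125.7]
ft_force: [-3.5, 1.4, 7.8]
finger_gap: 57.9
grip_force: 85.9
```

Request:
step_arm(rows=[[[0,0,0],0],[[0,0,0],0],[[0,0,0],0],[[0,0,0],0],[[0,0,0],0],[[0,0,0],0],[[0,0,-4],0],[[0,0,-8],0],[[0,0,-8],0],[[0,0,-8],0]], fingers=1)

```text
time: 8.65
tool_pos: [559.7, -212.6, 145.8]
tcp_rot: [180.0, 0.0, 125.7]
ft_force: [-0.0, -0.3, -0.4]
finger_gap: 85.6
grip_force: 0.0
```

Request:
step_arm(rows=[[[0,0,0],0],[[0,0,0],0],[[0,0,0],0],[[0,0,0],0],[[0,0,0],0],[[0,0,0],0],[[0,0,0],0],[[0,0,0],0]], fingers=0, squeeze=40)

```text
time: 9.45
tool_pos: [559.5, -212.5, 145.6]
tcp_rot: [180.0, 0.0, 125.7]
ft_force: [-0.4, 0.9, 4.0]
finger_gap: 58.5
grip_force: 43.2
```

Request:
step_arm(rows=[[[0,0,-3],0],[[0,0,-10],0],[[0,0,-25],0],[[0,0,-50],0],[[0,0,-75],0],[[0,0,-80],0],[[0,0,-80],0],[[0,0,-80],0]])

```text
time: 10.25
tool_pos: [559.1, -212.3, 224.4]
tcp_rot: [-180.0, -0.1, 125.7]
ft_force: [0.1, -0.4, -1.3]
finger_gap: 58.7
grip_force: 43.0
```

Run:
```python
from h import *
s=r.sense(); print(s['tcp_rot'],s['tool_pos'],s['ft_force'],s['wrist_torque'],s['grip_force'],s['finger_gap'])
P=s['tool_pos']; M=rot(s['tcp_rot'])
print('shift to tray', M.T@(np.array([516,101,P[2]])-P))
a=snapshot('wrist'); b=snapshot('scene')
b=cv2.resize(b[140:300,130:290],(384,384),interpolation=cv2.INTER_CUBIC)
cv2.imwrite('pics/w5.png',np.hstack([a[:,60:460],b]))
```

```text
[-1.79965713e+02 -6.25966222e-02  1.25678682e+02] [ 559.08029352 -212.32406158  224.36241298] [ 0.13268419 -0.42257907 -1.32348744] [-0.00304139  0.02053175  0.01410161] 43.0473268032074 58.72081843605038
shift to tray [2.79639261e+02 1.47748827e+02 2.17094788e-01]
```

View pics/w5.png

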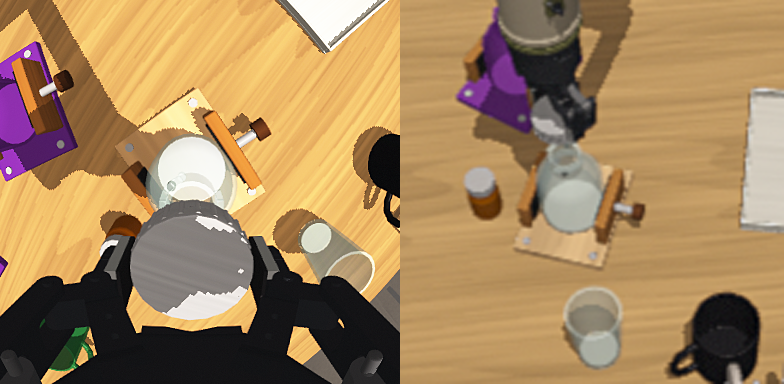

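The lid is held level in the fingers and the jar neck is open. The tray is at upper right. Now carrying the lid over the tray's empty half.

Request:
step_arm(rows=[[[28,15,0],0],[[56,30,0],0],[[84,44,0],0],[[112,59,0],0],[[140,74,0],0],[[168,89,0],0],[[196,104,0],0],[[224,118,0],0],[[252,133,0],0],[[280,148,0],0],[[280,148,0],0],[[280,148,0],0]])

```text
time: 11.55
tool_pos: [515.8, 101.6, 224.3]
tcp_rot: [-179.9, -0.0, 125.8]
ft_force: [0.3, -0.1, -0.7]
finger_gap: 58.5
grip_force: 43.1
```

Request:
step_arm(rows=[[[0,0,20],0],[[0,0,50],0],[[0,0,80],0],[[0,0,110],0],[[0,0,130],0],[[0,0,130],0],[[0,0,130],0]])

```text
time: 12.25
tool_pos: [516.2, 100.3, 95.3]
tcp_rot: [-179.9, -0.0, 125.6]
ft_force: [-0.0, 1.1, 0.1]
finger_gap: 58.4
grip_force: 43.2
```

Run:
```python
from h import *
s=r.sense(); print(s['tcp_rot'],s['tool_pos'],s['ft_force'],s['grip_force'],s['finger_gap'],s['joint_pos'])
a=snapshot('wrist'); b=snapshot('top')
b=cv2.resize(b[130:290,120:280],(384,384),interpolation=cv2.INTER_CUBIC)
cv2.imwrite('pics/w6.png',np.hstack([a[:,60:460],b]))
```

```text
[-1.79930054e+02 -2.42484698e-02  1.25617927e+02] [516.23411377 100.31989628  95.25329743] [-0.04882613  1.07875706  0.06242664] 43.1658661365509 58.352924844084505 [ 5.41976884e+00  3.14751022e+00  1.05758798e+02 -1.50291126e-02
  7.11663425e+01 -3.01933126e+01]
```

View pics/w6.png

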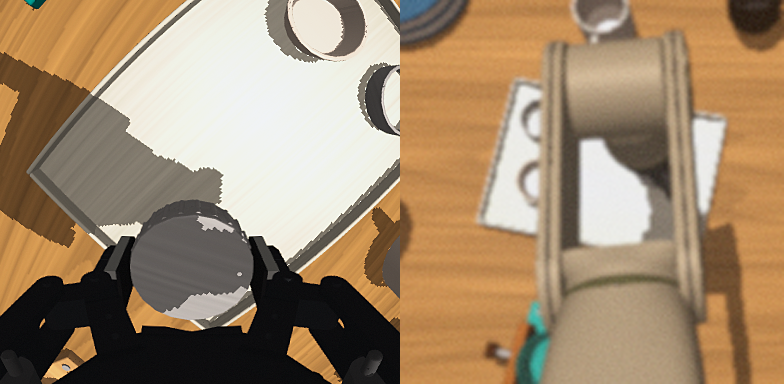

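The lid is held level over the tray's empty half, with the cutter and ramekin well away at upper right. The tray corners are at wrist pixels (90,172) and about (267,325), so I'll check those positions before lowering.

Run:
```python
from h import *
c=get_calibration('wrist')
for n,p in dict(cornL=(90,172),cornB=(267,325),edgeR=(400,232),edgeT=(200,50),ring1=(385,35),ring2=(455,100)).items(): print(n,plane(c,*p,20,True).round(0))
```

```text
cornL [397.  48.  20.]
cornB [598.  14.  20.]
edgeR [634. 154.  20.]
edgeT [422. 172.  20.]
ring1 [520. 265.  20.]
ring2 [600. 270.  20.]
```

Request:
step_arm(rows=[[[0,0,20],0],[[0,0,40],0],[[0,0,58],0],[[0,0,70],0],[[0,0,75],0],[[0,0,77],0],[[0,0,77],0],[[0,0,77],0]])

```text
time: 13.15
tool_pos: [517.3, 101.3, 19.4]
tcp_rot: [179.9, 0.0, 125.7]
ft_force: [-0.3, -0.2, -0.6]
finger_gap: 58.6
grip_force: 43.2
```

Request:
step_arm(rows=[[[0,0,0.5],0],[[0,0,1],0],[[0,0,1.5],0],[[0,0,1.5],0]])

```text
time: 13.55
tool_pos: [516.4, 101.2, 16.9]
tcp_rot: [-180.0, -0.0, 125.7]
ft_force: [-0.6, -0.3, -1.0]
finger_gap: 58.4
grip_force: 43.2
```

Request:
step_arm(rows=[[[0,0,0.5],0],[[0,0,1],0],[[0,0,1],0]])

```text
time: 13.85
tool_pos: [516.3, 101.2, 15.8]
tcp_rot: [-180.0, -0.0, 125.7]
ft_force: [-0.1, 0.3, -1.2]
finger_gap: 58.3
grip_force: 43.2
```

Request:
step_arm(rows=[[[0,0,0.4],0],[[0,0,0.8],0],[[0,0,0.8],0]])

```text
time: 14.15
tool_pos: [516.5, 101.2, 15.6]
tcp_rot: [-180.0, 0.0, 125.7]
ft_force: [-2.7, -0.7, 4.7]
finger_gap: 58.6
grip_force: 43.7
```

Contact with the tray floor at the expected height. Releasing and retreating.

Request:
step_arm(rows=[[[0,0,0],0],[[0,0,0],0],[[0,0,0],0],[[0,0,0],0],[[0,0,0],0],[[0,0,0],0],[[0,0,0],0],[[0,0,0],0]], fingers=1)

```text
time: 14.95
tool_pos: [516.4, 101.3, 15.1]
tcp_rot: [180.0, -0.0, 125.7]
ft_force: [0.4, 1.4, 0.4]
finger_gap: 85.6
grip_force: 0.0
```

Request:
step_arm(rows=[[[0,0,-5],0],[[0,0,-20],0],[[0,0,-50],0],[[0,0,-85],0],[[0,0,-120],0],[[0,0,-150],0],[[0,0,-170],0],[[0,0,-170],0],[[0,0,-170],0]])

```text
time: 15.85
tool_pos: [516.8, 101.3, 186.1]
tcp_rot: [179.9, 0.1, 125.7]
ft_force: [-0.2, -0.1, -0.8]
finger_gap: 85.2
grip_force: 0.0
```

Run:
```python
from h import *
s=r.sense(); print(s['time'],s['tool_pos'],s['ft_force'],s['finger_gap'])
cv2.imwrite('pics/w7.png',np.hstack([snapshot('wrist')[:,60:460],cv2.resize(snapshot('scene')[100:290,150:390],(400,384))]))
```

```text
15.85 [516.75401067 101.29273352 186.05890619] [-0.2338175  -0.14092922 -0.76297811] 85.16274461399213
```

View pics/w7.png

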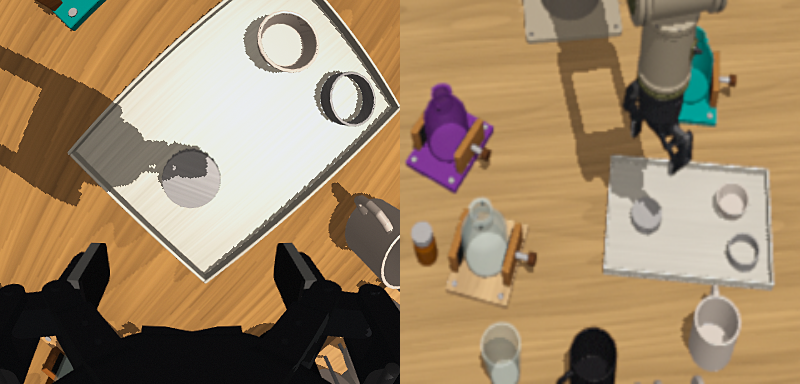

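The lid lies flat, top up, in the tray's empty half: wrist view (190,178), scene view (646,214). The cutter and ramekin are undisturbed and the gripper is clear.

```bash
python3 -c "
from bench import r
print(r.hand_in())"
```

```text
the job is handed in; nothing more can be done
None
```

I broke the lid loose, spun it off the jar, lowered it flat and top side up into the tray's empty half, and handed the job in at about 16 s; the final pictures show nothing else disturbed.

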